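# Set the ratchet and tighten the sample clamp

### The job

Two blue strap clamps with ratchet handles stand on the lab bench; one of them holds a copper sample disc under its strap. On the clamp that holds the sample, first flip the ratchet's orange direction lever fully over to the tightening side (the side with the green dot), then swing the handle clockwise, seen from above, until the nut's red pointer has come round to the green stop post. Let go, with the lever still on the tightening side, and leave the handle of the empty clamp where it is.

Things in the scene. Friction and masses are not known exactly. Their poses are not given: they have to be found in the camera images.
- tab (a point): Top centre (108 mm high) of the orange lever tab on the sample's clamp: plate 8 mm thick, 18 x 32. Pivot 37 mm from the tab, on the handle's centre line 58 mm from the nut axis; x runs pivot to tab, z up. Swings 0.6 rad each way: tab 21 mm left of the line (red dot, start, up to 5 mm short) to 21 mm right (green dot; from 14 it counts). Stays put; 1.5 N moves it, over 3 N at its end the handle.
- grip (a point): Middle of the sample clamp's rubber grip: level bar, 28 mm dia, 115-209 mm from the nut's upright axis, centre 61 mm high; this point at 150 mm. x out along the handle, y its left, z up. Swings level about the nut axis, stays put; clockwise = -y. Lever on green: 4 to 20 deg idle, then it drives the nut (5 N); on red the nut stays. Steel neck 62 mm wide, 57 high, to 113 mm from the axis.
- nut (a joint): Turn of the sample clamp's toothed nut (steel hex on top), rad, clockwise from above positive. Starts at -0.05 to 0.05; its red pointer, which reaches 75 mm from the axis under the handle's head, meets the green stop post at 0.87, a firm stop. Stays where it is left.
- grip_spare (a point): Middle of the rubber grip of the other, empty clamp (same kind, in the other place, 61 mm high); axes as grip. To be left alone.

How it is judged (in metres and radians):
On the way, in this order (a step that is already met when the one before it is completed fails the run):
1. the direction lever is flipped to the tightening side before the nut is turned (y of tab in the frame of grip below -0.014 m and value of joint nut below 0.2 rad), for 0.1 s.
2. the handle has been swung and the nut turned to its stop (value of joint nut above 0.72 rad and distance of grip from where it was at the start of the episode above 0.08 m), for 0.1 s.
At the end, for the whole second after the job is handed in: The nut of the sample's clamp has turned to its stop (within 0.15 rad), taken along by its handle; its direction lever is on the green side (tab at least 14 mm right of the handle's centre line); the empty clamp's handle is within 20 mm of where it was (all of step 2 and y of tab in the frame of grip below -0.014 m and distance of grip_spare from where it was at the start of the episode below 0.02 m); the robot touches nothing.
It fails at once if the empty clamp's handle is moved by more than 20 mm (distance of grip_spare from where it was at the start of the episode above 0.02 m).
It also fails if it takes over 48 s, if anything falls off the work surface, if the arm or the gripper's body presses on something with over 40 N, if the wrist force passes 120 N, or if a joint passes its speed limit or range.

### The arm

A 6-joint arm with a two-finger parallel gripper is mounted at the origin on the work surface. World frame = base frame: x ahead of the robot, y to its left, z up, the work surface at z = 0. Lengths are in mm, angles in rad, forces in N, time in s.
With the tool pointing down it reaches from about 325 to 900 mm from the base axis. Payload 6.1 kg.
Tool frame: the origin (TCP) lies on the centre line of the jaws, within the pads' length; the fingertips stand 19 mm ahead of it and the grasp point (between the pads) is the TCP; z points along the fingers, y is the line along which they close (so a half turn about z gives the same grasp; the last joint's range is limited). The gripper opens to 87 mm and grips with 3 to 60 N. Pads are 19 mm wide; open, the fingers measure 117 mm over their backs; the gripper's body (75 mm by 190 mm) begins 51 mm behind the grasp point.
Start: joints at [-1.405, 0.22, 1.526, -0, 1.395, -0.126], TCP at [179.791, -598.574, 241.538] pointing down, gripper open.
Joint ranges: [-2.98, 2.98], [-0.91, 2.08], [0.09, 2.57], [-1.24, 4.39], [0.2, 2.65], [-2.68, 2.68]. Speed limits (rad/s): [2.57, 2.57, 3.01, 3.14, 3.14, 3.14].

### API

Orientations are given as a rotation vector (axis times angle).
In Python, from plant import * gives the robot as it stands.
- The arm moves only by the tool arm_command, never from a script. Its argument "increments" is a list of rows, each a list of 5 numbers: the gripper's target within -1 to 1 (fully open at 1, half-way at 0, shut at -1), then the shift along the tool's x, y, z in m, then the turn about the tool's z in degrees. A call has 1 to 8 rows; each row shifts and turns the commanded pose from where the row before left it, along the tool's axes as they then stand; what a row does not reach is not made up. A row lasts 1/12 s, in which the tool goes at most 41.7 mm and 7.16 degrees, less where a joint would pass 70% of its speed; a pose out of reach is approached as far as the arm can. A call is refused whole if a number of a shift passes 0.0417 or a number of a turn 7.16, either way. A call with a gripper value outside its range is refused whole. The fingers move at their own pace and stop on an object; "force" is the grip in N (left out, the last holds). Time passes only in rows, so rows that do not move let the fingers close. It gives the time, the measured TCP pose, the force, the opening and the grip force at its end, in the units of the state.
- state(): the state, without advancing time (a new reading comes with each control period).
- grab_frame(name): name is "scene" or "top"; returns (picture, depth): 420x560x3 uint8, red, green, blue; 420x560 float32, mm along the optical axis (not along the pixel's ray), 0 where there is no reading.
- camera_params(name): a dict with "vertical_fov" (degrees; the focal length in pixels is half the picture's height over the tangent of half this angle, whatever the lens; pixels are square), "cx", "cy" (the principal point, pixels), "xyz" and "orientation" of the camera in the world. Camera axes: x right, y up, looking along -z (the intrinsics and any distortion apply to the point x, -y, -z); pixel columns grow to the right and rows downward; lengths in mm; the calibration is good to about 2 mm. A picture is of the moment at which its call begins. camera_params takes no time and is no camera call.
- close_job(): hands the job in; it is judged then, once.
The state is a dict: "time": time; "joint_positions": joint angles; "joint_vel": joint speeds; "tau": joint torques, N m; "position": TCP position; "eef_rot": TCP orientation; "contact_force": force on the tool from outside, world axes, zero at the start; "wrist_torque": the same for the moment, N m; "grip_width": finger opening in mm; "grip_force": force on a finger pad.
Only numpy, scipy, OpenCV 4.12 (cv2) and the standard library are available. Lean on these libraries where they do the work, as an engineer would, in place of code of your own. Each camera call takes 0.05 s, during which the arm holds its last target. There are 200 camera calls.

## Working session

There is one attempt and no reset: what is moved stays moved. The work goes in short steps, Python scripts to look and compute and a tool call to move; the robot and the scene stay as the last step left them, time stands still between calls to the robot, and variables do not carry over. Pictures are saved under pics/ and viewed, at most 10 in all, crops included, and the job is handed in when it is done.

Besides the shell and the picture viewer there is one more tool, called after "Request:" by a JSON object that holds its "name" and its "arguments". arm_command: Moves the arm, as the interface text tells. Its arguments: {"type":"object","properties":{"increments":{"type":"array","items":{"type":"array","items":{"type":"number"}}},"force":{"type":"number"}},"required":["increments"]}

```bash
mkdir -p pics; cat > h.py <<'E'
from plant import *
import numpy as np, cv2
from scipy.spatial.transform import Rotation as R
def snap(n,f):
    p,d=grab_frame(n); cv2.imwrite(f'pics/{f}.png',p[:,:,::-1]); np.save(f'pics/{f}.npy',d); return p,d
def rot(o):
    o=np.array(o); return R.from_rotvec(o).as_matrix() if o.shape==(3,) else (o if o.shape==(3,3) else R.from_quat(o).as_matrix())
def ray(n,u,v):
    c=camera_params(n); f=210/np.tan(np.radians(c['vertical_fov'])/2)
    a=(u-c['cx'])/f; b=(v-c['cy'])/f
    return np.array(c['xyz']), rot(c['orientation'])@np.array([a,-b,-1])
def atz(n,u,v,z):
    o,r=ray(n,u,v); return o+r*(z-o[2])/r[2]
def atd(n,u,v,d):
    o,r=ray(n,u,v); return o+r*d
E
python3 - <<'E'
from h import *
for n in('scene','top'):
    print(camera_params(n)); snap(n,n+'0')
print(state())
E
```

```text
{'vertical_fov': 55.5029634650898, 'cx': 286.2367521152102, 'cy': 203.116362092169, 'xyz': array([998.16237393,  80.67426224, 822.53897588]), 'orientation': array([0.44671912, 0.49877965, 1.58386263])}
{'vertical_fov': 47.27549283333578, 'cx': 273.31107845826875, 'cy': 210.3675183021796, 'xyz': array([ 369.49705571,   42.05029992, 1073.93585698]), 'orientation': array([ 0.1374097 , -0.15771198, -1.56680156])}
{'time': 0.1, 'joint_positions': array([-1.40510744e+00,  2.21172933e-01,  1.52752298e+00, -1.17481818e-05,
        1.39471184e+00, -1.26116052e-01]), 'joint_vel': array([-0.00125512, -0.00117355, -0.00110466, -0.00068762,  0.0017965 ,
       -0.00082797]), 'tau': array([ 4.57324577e-04, -4.95943129e+01, -3.88522160e+01,  7.02714873e-02,
        5.15893777e-02, -3.80497136e-05]), 'position': array([ 179.69349748, -598.04306648,  240.5168184 ]), 'eef_rot': array([-3.10641784e+00, -4.56481017e-01,  7.45296611e-05]), 'contact_force': array([ 0.01977207, -0.15172903,  0.22767129]), 'wrist_torque': array([-0.02228605, -0.01051493, -0.0224153 ]), 'grip_force': 0.0, 'grip_width': 86.93665985788195}
```

View pics/scene0.png

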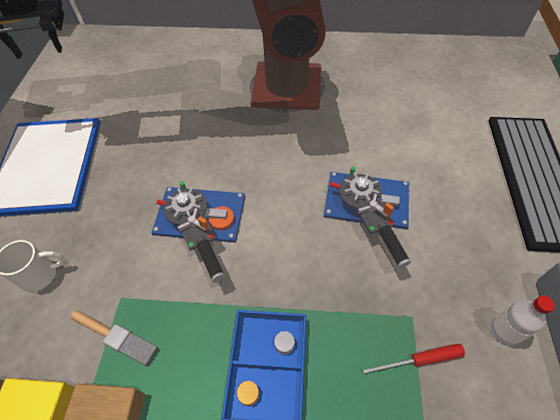

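View pics/top0.png

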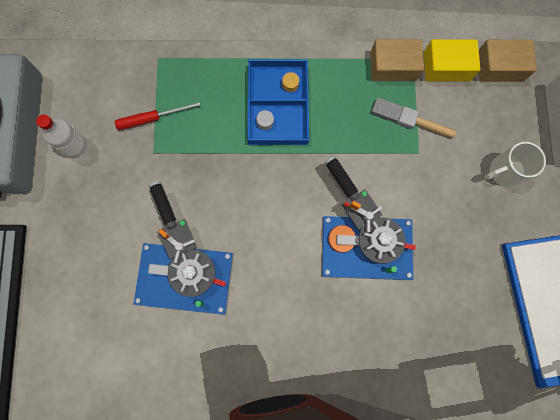

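The sample (orange disc at top px (342,239)) is on the clamp with its nut at (385,240) and grip at about (342,177). The empty clamp is on the left, with its nut at (190,272). I'll enlarge the sample's clamp.

```bash
python3 - <<'E'
from h import *
p=cv2.imread('pics/top0.png'); c=cv2.resize(p[150:290,310:430],None,fx=4.2,fy=4.2,interpolation=cv2.INTER_CUBIC); cv2.imwrite('pics/c0.png',c)
E
```

```text
(no output)
```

View pics/c0.png

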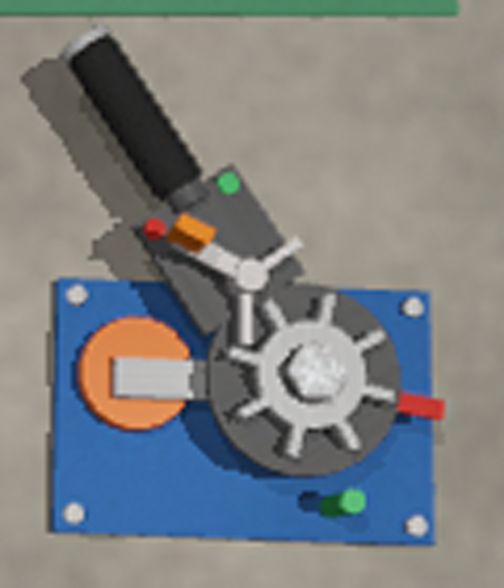

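The crop shows the nut at crop px (313,370), the lever pivot at (252,275), and the orange tab at (191,232) by the red dot. The green dot is at (229,183), and the grip's ends are at about (92,50) and (180,185).

```bash
python3 - <<'E'
from h import *
d=np.load('pics/top0.npy')
def w(x,y):
    u,v=310+x/4.2,150+y/4.2
    return atd('top',u,v,np.median(d[int(round(v))-1:int(round(v))+2,int(round(u))-1:int(round(u))+2]))
P={k:w(*a) for k,a in dict(nut=(313,370),piv=(252,275),tab=(191,232),gin=(172,172),gout=(98,62),gmid=(133,115),green=(229,183),red=(154,228),tail=(298,244),post=(352,500)).items()}
for k in P: print(k,P[k].round(1))
tab=atz('top',310+191/4.2,150+232/4.2,108); piv=atz('top',310+252/4.2,150+275/4.2,P['piv'][2])
print('tab',tab)
a=atz('top',310+98/4.2,150+62/4.2,75); b=atz('top',310+172/4.2,150+172/4.2,75)
h=(a-b)[:2]; h/=np.linalg.norm(h); print('hdir deg',np.degrees(np.arctan2(h[1],h[0])))
n=P['nut']; l=np.array([-h[1],h[0]])
for k in P: q=(P[k]-n)[:2]; print(k,(q@h).round(1),(q@l).round(1))
# spare clamp
print('spare', atz('top',190,272,100), atz('top',158,188,75))
E
```

```text
nut [ 498.8 -202.3   85.3]
piv [ 547.6 -175.1   79.7]
tab [ 564.4 -140.2  105.9]
gin [ 602.1 -137.6   73.7]
gout [ 660.1 -101.2   74.2]
gmid [ 631.6 -118.3   75.3]
green [ 599.9 -169.9   57.8]
red [ 576.1 -130.2   58.1]
tail [ 566.  -202.2   66.7]
post [ 436.6 -226.    57. ]
tab [ 563.94124378 -139.83251491  108.        ]
hdir deg 32.0031244087964
nut 0.0 0.0
piv 55.8 -2.8
tab 88.5 17.9
gin 121.9 0.1
gout 190.3 0.2
gmid 157.2 0.8
green 102.9 -26.1
red 103.8 20.2
tail 57.1 -35.5
post -65.3 12.9
spare [428.39628784 197.19070788 100.        ] [607.94233014 274.59674414  75.        ]
```

Request:
{"name": "arm_command", "arguments": {"increments": [[-1,0,0,0,-5.1],[-1,0,0,0,-5.1],[-1,0,0,0,-5.1],[-1,0.036,-0.0137,0,0],[-1,0.036,-0.0137,0,0],[-1,0.036,-0.0137,0,0],[-1,0.036,-0.0137,0,0],[-1,0.036,-0.0137,0,0]], "force": 20}}

```text
time: 0.77
position: [296.6, -443.3, 241.0]
eef_rot: [-3.019, -0.865, 0.0]
contact_force: [0.3, 0.3, -0.1]
grip_width: 41.6
grip_force: 0.0
```

Request:
{"name": "arm_command", "arguments": {"increments": [[-1,0.036,-0.0137,0,0],[-1,0.036,-0.0137,0,0],[-1,0.036,-0.0137,0,0],[-1,0.036,-0.0137,0,0],[-1,0.036,-0.0137,0,0],[-1,0.036,-0.0137,0,0],[-1,0.036,-0.0137,0,0],[-1,0.036,-0.0137,0,0]]}}

```text
time: 1.43
position: [482.8, -197.5, 241.3]
eef_rot: [-3.019, -0.866, 0.0]
contact_force: [0.6, -0.9, 0.5]
grip_width: 0.5
grip_force: 0.0
```

Request:
{"name": "arm_command", "arguments": {"increments": [[-1,0.036,-0.0137,0,0],[-1,0.036,-0.0137,0,0],[-1,0.036,-0.0137,0,0],[-1,0,0,0,0],[-1,0,0,0,0]]}}

```text
time: 1.85
position: [552.3, -105.4, 240.8]
eef_rot: [-3.017, -0.872, 0.002]
contact_force: [-0.4, -0.5, -0.3]
grip_width: 0.6
grip_force: 0.0
```

Request:
{"name": "arm_command", "arguments": {"increments": [[-1,0,0,0.034,0],[-1,0,0,0.034,0],[-1,0,0,0.034,0],[-1,0,0,0.034,0],[-1,0,0,0.002,0],[-1,0,0,0,0]]}}

```text
time: 2.35
position: [549.3, -107.8, 101.3]
eef_rot: [-3.017, -0.863, 0.008]
contact_force: [1.3, 0.9, 2.0]
grip_width: 0.4
grip_force: 0.0
```

```bash
python3 - <<'E'
from h import *
print(state()['position'])
a,_=snap('scene','s1'); b,_=snap('top','t1')
A=cv2.resize(a[160:300,130:260,::-1],(390,420),interpolation=2); B=cv2.resize(b[150:290,310:440,::-1],(390,420),interpolation=2)
cv2.imwrite('pics/m1.png',np.hstack([A,B]))
E
```

```text
[ 549.30590724 -107.75152554  101.3480075 ]
```

View pics/m1.png

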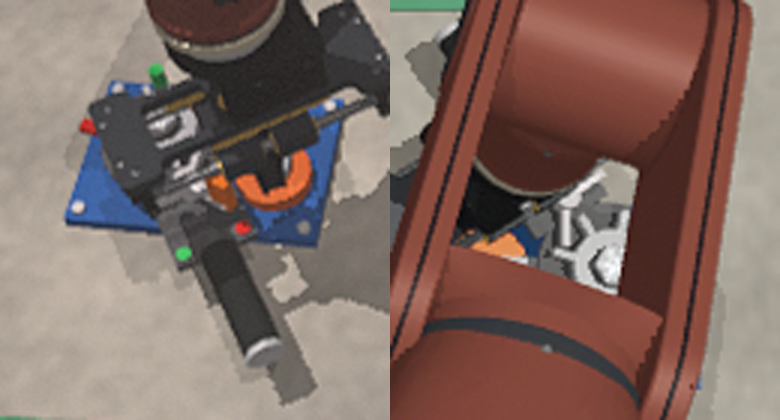

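The fingertips (left panel ~(275,165)) are left of the orange tab (222,188) as intended, so I'll push right.

Request:
{"name": "arm_command", "arguments": {"increments": [[-1,0.004,0.006,0,0],[-1,0,0.006,0,0],[-1,0,0.006,0,0],[-1,0,0.006,0,0],[-1,0,0.006,0,0],[-1,0,0.006,0,0],[-1,0,0.006,0,0],[-1,0,0.003,0,0]]}}

```text
time: 3.12
position: [579.6, -144.1, 103.6]
eef_rot: [3.02, 0.866, 0.0]
contact_force: [-0.3, 1.8, 0.8]
grip_width: 0.3
grip_force: 1.0
```

Request:
{"name": "arm_command", "arguments": {"increments": [[-1,0,0.003,0,0],[-1,0,0.003,0,0],[-1,0,0,0,0]]}}

```text
time: 3.37
position: [582.3, -149.0, 103.4]
eef_rot: [3.02, 0.866, -0.001]
contact_force: [-0.6, 0.6, 0.5]
grip_width: 0.5
grip_force: 0.4
```

```bash
python3 - <<'E'
from h import *
s=state(); print(s['position'],s['contact_force'])
a,_=snap('scene','s2')
A=cv2.resize(a[160:300,130:260,::-1],(557,600),interpolation=2)
cv2.imwrite('pics/m2.png',A)
E
```

```text
[ 582.29443171 -148.99673756  103.35809454] [-0.63709336  0.62658323  0.52630874]
```

View pics/m2.png

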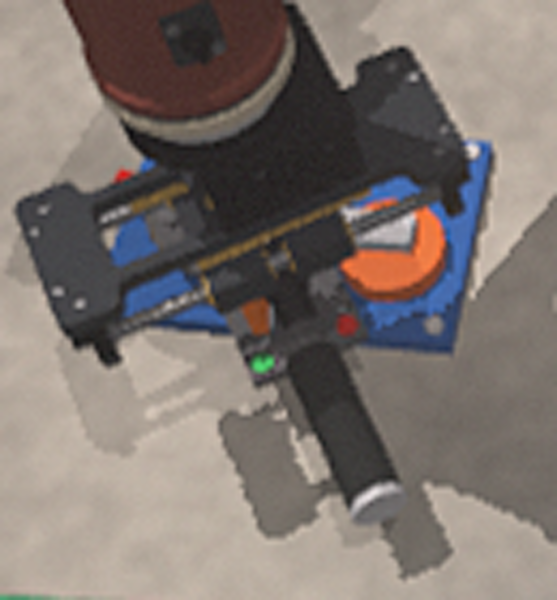

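The tab (258,317) is now close to the green dot (263,363). I'll push the last few mm while watching the force.

Request:
{"name": "arm_command", "arguments": {"increments": [[-1,0,0.0015,0,0],[-1,0,0.0015,0,0],[-1,0,0,0,0]]}}

```text
time: 3.67
position: [583.8, -151.0, 103.4]
eef_rot: [-3.02, -0.866, 0.001]
contact_force: [-0.9, 0.3, -0.4]
grip_width: -0.0
grip_force: 0.6
```

Request:
{"name": "arm_command", "arguments": {"increments": [[-1,0,0.0015,0,0],[-1,0,0.0015,0,0],[-1,0,0,0,0]]}}

```text
time: 3.92
position: [585.7, -153.7, 103.5]
eef_rot: [3.02, 0.866, 0.0]
contact_force: [-0.2, 1.4, -0.4]
grip_width: 0.6
grip_force: 0.6
```

Request:
{"name": "arm_command", "arguments": {"increments": [[-1,0,0.0015,0,0],[-1,0,0.0015,0,0],[-1,0,0,0,0]]}}

```text
time: 4.17
position: [587.1, -156.1, 103.5]
eef_rot: [-3.019, -0.866, 0.0]
contact_force: [-1.2, 3.3, 0.2]
grip_width: 0.5
grip_force: 1.1
```

Request:
{"name": "arm_command", "arguments": {"increments": [[-1,0,-0.02,0,0],[-1,0,-0.02,0,0],[-1,0,-0.02,0,0],[-1,0.03,0,0,0],[-1,0.03,0,0,0],[-1,0,0,0,0]]}}

```text
time: 4.67
position: [609.9, -71.4, 104.5]
eef_rot: [3.017, 0.869, 0.007]
contact_force: [-0.6, -1.2, 0.5]
grip_width: 0.6
grip_force: 0.0
```

```bash
python3 - <<'E'
from h import *
s=state(); print(s['position'],s['contact_force'])
a,_=snap('scene','s3'); b,_=snap('top','t3')
A=cv2.resize(a[160:300,130:260,::-1],(390,420),interpolation=2); B=cv2.resize(b[150:290,310:440,::-1],(390,420),interpolation=2)
cv2.imwrite('pics/m3.png',np.hstack([A,B]))
E
```

```text
[609.94551105 -71.43668781 104.53043134] [-0.64595915 -1.21115737  0.49074922]
```

View pics/m3.png

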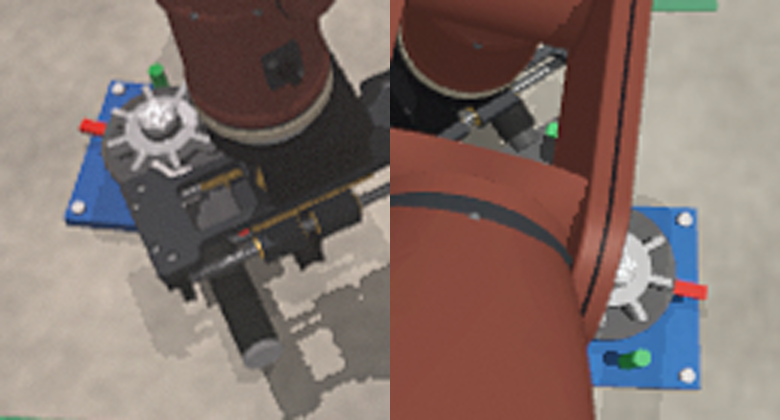

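Request:
{"name": "arm_command", "arguments": {"increments": [[-1,0,0,0.015,0],[-1,0,0,0.015,0],[-1,0,0,0,0],[-1,0,0.01,0,0],[-1,0,0.01,0,0],[-1,0,0.003,0,0],[-1,0,0,0,0]]}}

```text
time: 5.35
position: [619.9, -94.8, 75.0]
eef_rot: [3.019, 0.864, 0.004]
contact_force: [-0.1, 0.0, -0.5]
grip_width: 0.4
grip_force: 0.0
```

Request:
{"name": "arm_command", "arguments": {"increments": [[-1,0.0013,0.0085,0,3],[-1,0.0013,0.0085,0,3],[-1,0.0013,0.0085,0,3],[-1,0.0013,0.0085,0,3],[-1,0.0013,0.0085,0,3],[-1,0.0013,0.0085,0,3],[-1,0.0013,0.0085,0,3],[-1,0,0,0,0]]}}

```text
time: 6.02
position: [650.3, -144.7, 74.1]
eef_rot: [-3.127, -0.297, -0.001]
contact_force: [-0.7, 0.3, 0.1]
grip_width: 0.4
grip_force: 0.0
```

```bash
cat >> h.py <<'E'
def fr():
    s=state(); Rm=R.from_rotvec(s['eef_rot']).as_matrix(); q=np.array(s['position'])-[499,-202.3,0]
    print(s['time'],s['position'].round(1),'F',s['contact_force'].round(1),'yaw',np.degrees(np.arctan2(Rm[1,0],Rm[0,0])).round(1),'tool-frame of axis',(Rm.T@q).round(1), 'handle ang if touching', np.degrees(np.arctan2(q[1],q[0])-np.arcsin(29/np.hypot(*q[:2]))).round(1))
E
python3 - <<'E'
from h import *
fr()
a,_=snap('scene','s4')
cv2.imwrite('pics/m4.png',cv2.resize(a[150:310,110:280,::-1],(595,560),interpolation=2))
E
```

```text
6.0167 [ 650.3 -144.7   74.1] F [-0.7  0.3  0.1] yaw 10.9 tool-frame of axis [159.4 -28.  -74. ] handle ang if touching 10.5
```

View pics/m4.png

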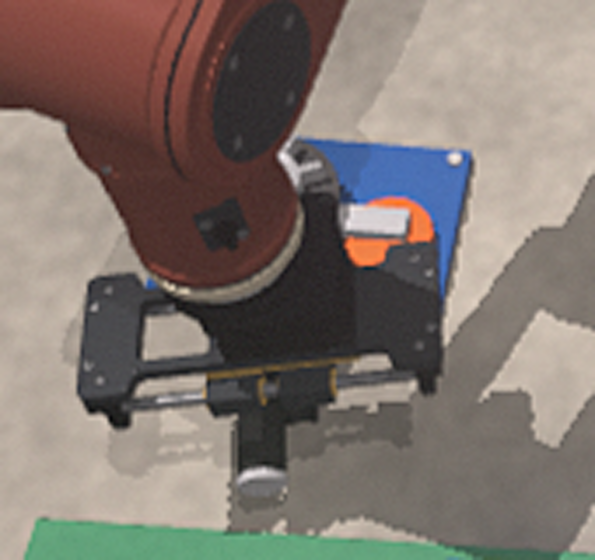

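The handle (end cap ~(262,485)) is being swung clockwise as planned; continuing.

Request:
{"name": "arm_command", "arguments": {"increments": [[-1,0.0013,0.0085,0,3],[-1,0.0013,0.0085,0,3],[-1,0.0013,0.0085,0,3],[-1,0.0013,0.0085,0,3],[-1,0.0013,0.0085,0,3],[-1,0.0013,0.0085,0,3],[-1,0.0013,0.0085,0,3],[-1,0.0013,0.0085,0,3]]}}

```text
time: 6.73
position: [660.6, -210.0, 73.7]
eef_rot: [-3.12, 0.355, 0.001]
contact_force: [-1.4, 4.3, 1.9]
grip_width: 0.1
grip_force: 2.0
```

Request:
{"name": "arm_command", "arguments": {"increments": [[-1,0.0013,0.0085,0,3],[-1,0.0006,0.0042,0,1.5],[-1,0.0006,0.0042,0,1.5]]}}

```text
time: 6.98
position: [658.8, -227.4, 73.7]
eef_rot: [-3.098, 0.517, 0.001]
contact_force: [-0.0, 3.6, 1.7]
grip_width: 0.1
grip_force: 1.9
```

```bash
python3 - <<'E'
from h import *
fr()
b,_=snap('top','t5')
cv2.imwrite('pics/m5.png',cv2.resize(b[130:300,300:470,::-1],(560,560),interpolation=2))
E
```

```text
6.9833 [ 658.8 -227.4   73.7] F [-0.   3.6  1.7] yaw -19.0 tool-frame of axis [159.3 -28.3 -73.7] handle ang if touching -19.3
```

View pics/m5.png

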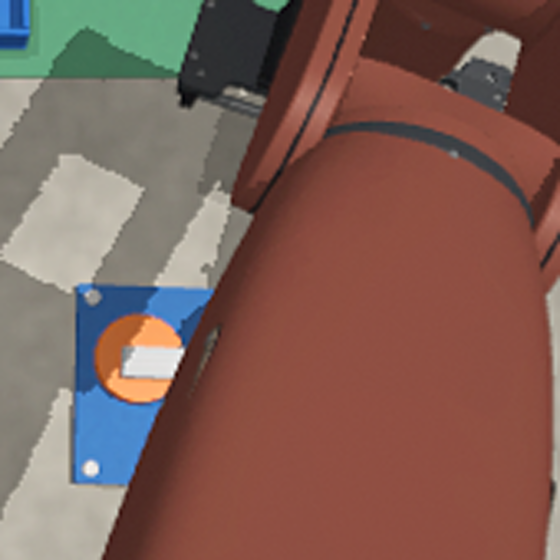

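The arm hides the nut in this view, and a force of about 4 N means the nut is being driven. I'll continue in small steps and watch for the stop.

Request:
{"name": "arm_command", "arguments": {"increments": [[-1,0.0006,0.0042,0,1.5],[-1,0.0006,0.0042,0,1.5]]}}

```text
time: 7.2
position: [657.3, -235.9, 73.7]
eef_rot: [-3.083, 0.6, 0.0]
contact_force: [-0.8, 4.2, 1.4]
grip_width: 0.7
grip_force: 1.9
```

Request:
{"name": "arm_command", "arguments": {"increments": [[-1,0.0006,0.0042,0,1.5],[-1,0.0006,0.0042,0,1.5]]}}

```text
time: 7.37
position: [655.1, -244.8, 73.6]
eef_rot: [-3.066, 0.682, -0.0]
contact_force: [-1.1, 4.8, 0.8]
grip_width: 0.7
grip_force: 1.9
```

Request:
{"name": "arm_command", "arguments": {"increments": [[-1,0.0006,0.0042,0,1.5]]}}

```text
time: 7.45
position: [653.8, -249.0, 73.6]
eef_rot: [-3.057, 0.723, -0.0]
contact_force: [0.1, 4.8, 1.0]
grip_width: 0.5
grip_force: 1.9
```

Request:
{"name": "arm_command", "arguments": {"increments": [[-1,0.0006,0.0042,0,1.5]]}}

```text
time: 7.53
position: [652.5, -253.2, 73.6]
eef_rot: [-3.047, 0.763, -0.0]
contact_force: [0.2, 4.1, 1.5]
grip_width: 0.2
grip_force: 1.9
```

Now about -29°, and not at the stop yet.

Request:
{"name": "arm_command", "arguments": {"increments": [[-1,0.0006,0.0042,0,1.5]]}}

```text
time: 7.62
position: [651.0, -257.3, 73.6]
eef_rot: [-3.037, 0.803, -0.001]
contact_force: [-0.4, 3.8, 1.9]
grip_width: 0.6
grip_force: 1.9
```

Request:
{"name": "arm_command", "arguments": {"increments": [[-1,0.0006,0.0042,0,1.5]]}}

```text
time: 7.7
position: [649.5, -261.2, 73.6]
eef_rot: [3.026, -0.843, 0.001]
contact_force: [1.2, 4.9, 1.7]
grip_width: 0.3
grip_force: 1.9
```

Request:
{"name": "arm_command", "arguments": {"increments": [[-1,0.0006,0.0042,0,1.5]]}}

```text
time: 7.78
position: [647.9, -265.2, 73.6]
eef_rot: [3.015, -0.883, 0.001]
contact_force: [-0.5, 4.9, 1.5]
grip_width: 0.4
grip_force: 1.9
```

Request:
{"name": "arm_command", "arguments": {"increments": [[-1,0.0006,0.0042,0,1.5]]}}

```text
time: 7.87
position: [646.3, -268.7, 73.6]
eef_rot: [-3.003, 0.922, -0.001]
contact_force: [3.0, 7.1, 1.5]
grip_width: 0.3
grip_force: 3.7
```

Request:
{"name": "arm_command", "arguments": {"increments": [[-1,0.0003,0.002,0,0.7],[-1,0,0,0,0]]}}

```text
time: 8.03
position: [645.6, -270.3, 73.6]
eef_rot: [-2.997, 0.94, -0.001]
contact_force: [1.7, 5.3, 2.2]
grip_width: 0.4
grip_force: 2.7
```

Request:
{"name": "arm_command", "arguments": {"increments": [[-1,0,0,0,0]]}}

```text
time: 8.12
position: [645.6, -270.3, 73.6]
eef_rot: [-2.997, 0.938, -0.001]
contact_force: [1.8, 5.1, 0.8]
grip_width: 0.2
grip_force: 2.6
```

Request:
{"name": "arm_command", "arguments": {"increments": [[-1,0.0006,0.0042,0,1.5]]}}

```text
time: 8.2
position: [644.5, -272.8, 73.7]
eef_rot: [-2.984, 0.976, -0.002]
contact_force: [5.8, 11.3, 0.5]
grip_width: 0.5
grip_force: 5.7
```

Request:
{"name": "arm_command", "arguments": {"increments": [[-1,0.0003,0.003,0,1]]}}

```text
time: 8.28
position: [643.3, -275.2, 73.7]
eef_rot: [-2.973, 1.004, -0.003]
contact_force: [8.4, 11.4, 0.7]
grip_width: 0.2
grip_force: 6.9
```

Request:
{"name": "arm_command", "arguments": {"increments": [[-1,0,0,0,0]]}}

```text
time: 8.37
position: [643.2, -275.4, 73.7]
eef_rot: [-2.974, 1.004, -0.003]
contact_force: [6.0, 8.8, 0.3]
grip_width: 0.4
grip_force: 5.2
```

Request:
{"name": "arm_command", "arguments": {"increments": [[-1,0,-0.015,0,0],[-1,0,-0.02,0,0],[-1,0,-0.02,0,0],[-1,0,0,-0.04,0],[-1,0,0,-0.04,0],[-1,0,0,-0.04,0],[-1,0,0,-0.04,0],[-1,0,0,-0.04,0]]}}

```text
time: 9.03
position: [674.9, -233.8, 275.5]
eef_rot: [2.975, -1.003, 0.001]
contact_force: [1.1, -0.0, 0.2]
grip_width: 0.1
grip_force: 0.0
```

Request:
{"name": "arm_command", "arguments": {"increments": [[-1,0,0,0,0],[-1,0.0075,0.038,0,0],[-1,0.0075,0.038,0,0],[-1,0.0075,0.038,0,0],[-1,0.0075,0.038,0,0],[-1,0.0075,0.038,0,0],[-1,0.0075,0.038,0,0],[-1,0.0075,0.038,0,0]]}}

```text
time: 9.7
position: [554.7, -479.1, 273.4]
eef_rot: [2.975, -1.003, 0.0]
contact_force: [0.2, -0.1, -0.2]
grip_width: 0.4
grip_force: 0.0
```

Request:
{"name": "arm_command", "arguments": {"increments": [[-1,0.0075,0.038,0,0],[-1,0.0075,0.038,0,0],[-1,0.0075,0.038,0,0],[-1,0,0,0,0]]}}

```text
time: 10.03
position: [499.1, -588.7, 272.2]
eef_rot: [2.968, -1.013, -0.003]
contact_force: [0.7, -1.5, -0.9]
grip_width: 0.6
grip_force: 0.0
```

```bash
python3 - <<'E'
from h import *
fr()
a,_=snap('scene','s6'); b,_=snap('top','t6')
A=cv2.resize(a[160:300,130:260,::-1],(390,420),interpolation=2); B=cv2.resize(b[150:290,310:440,::-1],(390,420),interpolation=2)
cv2.imwrite('pics/m6.png',np.hstack([A,B]))
b0=cv2.imread('pics/top0.png')[:,:,::-1]; print('spare change',np.abs(b[180:240,145:200].astype(int)-b0[180:240,145:200]).mean())
E
```

```text
10.0333 [ 499.1 -588.7  272.2] F [ 0.7 -1.5 -0.9] yaw -37.7 tool-frame of axis [ 236.3  307.1 -270.6] handle ang if touching -94.3
spare change 6.482626262626263
```

View pics/m6.png

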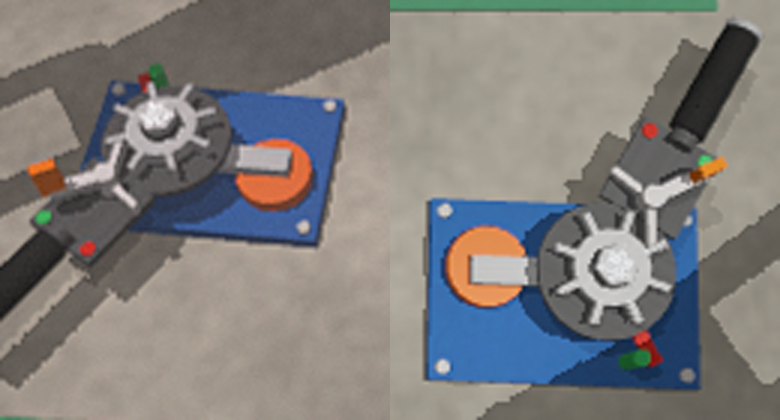

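The red pointer (right panel ~(650,345)) is against the green post (635,358). The tab (708,168) is past the green dot, and the arm is well clear, so I'm handing in.

```bash
python3 -c "
from plant import *
print(close_job())"
```

```text
the job is handed in; nothing more can be done
None
```

I flipped the sample clamp's lever to the green side and swung its handle clockwise until the red pointer reached the green stop post; the last picture shows both. I then moved the arm clear, never having gone near the empty clamp, and handed the job in; no verdict came back.

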